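Move the kitchen tablet from its charging dock to the recipe stand, gently

TASK

Lift the small tablet out of its charging dock and set it on the wooden recipe stand, screen facing out as it does now, level and centred on the ledge and lying back flat against the two slats. The ledge may have been slid to any height, so lower the tablet slowly by feel and let go only once it stands on the ledge. It is glass: pinch it lightly (a grip of about 10 N is plenty, never over 20 N), never drop it or press it against dock or stand with more than about 10 N, and leave the other things on the worktop where they are.

Things in the scene. Friction and masses are not known exactly. Their poses are not given: they have to be found in the camera images.
- tablet: small tablet computer in a blue case: slab 170 mm wide (its y), 125 mm tall (its z), 9 mm thick (its x), about 0.3 kg, rubbery grip. Origin: middle of the lower long edge, mid thickness. z points up the tablet to the upper long edge, the screen looks along -x. It starts standing in the dock, its z leaning back 25 degrees from vertical; it goes onto the stand the same way up.
- tablet_top (a point): middle of the tablet's upper long edge, mid thickness. Its middle (100 mm wide) is free on both faces from 45 mm above the lower edge: pinch it here across the 9 mm thickness, fingertips about 30 mm below this edge, fingers along the tablet's z, so that the tool leans as the tablet does.
- dock: charging dock, black foot 170 mm wide, fixed to the worktop. Origin on the worktop, z up, front looks along -x. The tablet stands in a trough with a front lip 7 mm high, leaning back 25 degrees on a back that supports it up to 42 mm above its lower edge, and on two posts (y = -58 and +58 mm) up to 82 mm; pull the tablet out along its own z.
- stand: wooden recipe stand, foot 190 x 190 mm, fixed to the worktop; origin on the worktop, z up, front looks along -x. Clamped across its leaning slats is a steel ledge 150 mm wide that carries a rubber-faced bar to stand the tablet on, square to the slats; it reaches 34 mm out from them and ends in a front lip 4 mm higher than the bar (30 mm clear depth). Below 40 N it does not slip.
- stand_rest: back rest: two slats 26 mm wide at y = -66 and +66 mm, open between them (room for a finger behind the tablet). Origin: mid lower end, in the plane of the front faces; z runs up the slats, leaning back 35 degrees from vertical; y is across, level; fronts look along -x. A tablet in place has its origin at x = -4.5 mm, y = 0, axes parallel to these; let go a few mm in front, it tips back by itself.
- rest_top (a point): middle between the slats' upper ends, 158 mm up the rest's z, in the plane of the front faces. The top of the ledge's bar lies anywhere from 35 to 80 mm up the rest's z, differs each time and is not reported: lower the tablet along the slats until it touches. The bar is sprung along z, 1.2 N per mm, at most 8 mm, then solid; the tablet's weight sinks it 2 to 3 mm.
- salt_shaker: glass salt shaker with grey top, 44 mm across, 90 mm tall, origin under its centre; bystander
- pepper_mill: dark wooden pepper mill, 58 mm across, 150 mm tall, origin under its centre; bystander
- oil_bottle: green oil bottle, 61 mm across, 267 mm tall, origin under its centre; bystander behind the work
- garlic: garlic bulb, 56 mm, origin under its centre; bystander
- mug_a: green mug, 86 x 116 mm, 94 mm tall, origin under its middle; bystander
There are look-alikes about, which are no part of the job. What is shaped like the dock but purple is not meant.

How it is judged:
On the way, in this order (a step that is already met when the one before it is completed fails the run):
1. the tablet is lifted clear of the dock (distance between tablet and dock above 0.09 m and contact force between tablet and dock below 0.01 N), for 0.2 s.
2. the tablet, still held, is set down on the stand (contact force between tablet and stand above 0.5 N and contact force between tablet and the fingers above 1 N and z of tablet in the frame of stand_rest between 0.02 and 0.09 m), for 0.1 s.
At the end, for the whole second after the job is handed in: The tablet stands released and still on the stand's ledge: upper edge up, its back within about 5 mm of the slats and parallel to them within 4.5 degrees, level within 4.5 degrees, centred within 20 mm (x of tablet in the frame of stand_rest between -0.01 and 0 m and y of tablet in the frame of stand_rest between -0.02 and 0.02 m and z of tablet in the frame of stand_rest between 0.02 and 0.09 m and angle between the z axis of tablet and the z axis of stand_rest, either way round below 0.08 rad and angle between the y axis of tablet and the y axis of stand_rest, either way round below 0.08 rad and angle between tablet's own z axis and vertical below 1 rad and contact force between tablet and stand above 0.5 N and linear speed of tablet below 0.01 m/s); the robot touches nothing.
It fails at once if the tablet is squeezed hard (contact force between tablet and the fingers above 50 N).
It fails at once if the tablet is pressed hard against the stand (contact force between tablet and stand above 12 N).
It fails at once if the tablet is dropped or rushed onto the stand (it moves faster than 0.2 m/s while in front of the slats, below 90 mm up them) (x of tablet in the frame of stand_rest between -0.03 and 0.03 m and y of tablet in the frame of stand_rest between -0.05 and 0.05 m and z of tablet in the frame of stand_rest between 0 and 0.09 m and linear speed of tablet above 0.2 m/s).
It fails at once if the tablet is knocked or pressed hard against the dock (contact force between tablet and dock above 30 N).
It fails at once if another thing on the worktop is shifted by more than 20 mm (distance of any of salt_shaker, pepper_mill, oil_bottle, garlic, mug_a from where it was at the start of the episode above 0.02 m).
It also fails if it takes over 48 s, if anything falls off the work surface, if the arm or the gripper's body presses on something with over 40 N, if the wrist force passes 120 N, or if a joint passes its speed limit or range.

ROBOT

A 7-joint arm with a two-finger parallel gripper is mounted at the origin on a cart in front of the work surface, level with it; the furniture and walls round the work are solid. World frame = base frame: x ahead of the robot, y to its left, z up, the work surface at z = 0. Lengths are in m, angles in rad, forces in N, time in s.
With the tool pointing down it reaches from about 0.35 to 0.9 m from the base axis. Payload 8.1 kg.
Tool frame: the origin (TCP) lies midway between the tips of the shut fingers; the grasp point (between the pads) lies 19 mm behind it; z points along the fingers, y is the line along which they close (so a half turn about z gives the same grasp; the last joint's range is limited). The gripper opens to 92 mm and grips with 3 to 60 N. Pads are 19 mm wide; open, the fingers measure 130 mm over their backs; the gripper's body (75 mm by 190 mm) begins 47 mm behind the grasp point.
Start: joints at [1.042, 0.434, 0.025, 1.573, -0.012, 1.134, -0.075], TCP at [0.258, -0.569, 0.227] pointing down, gripper open.
Joint ranges: [-2.62, 2.62], [-0.44, 2.09], [-1.27, 1.32], [0.08, 2.57], [-1.32, 4.46], [0.12, 2], [-2.74, 2.74]. Speed limits (rad/s): [2.22, 2.22, 3.01, 3.01, 3.14, 3.14, 3.14].

INTERFACE

Orientations are given as a rotation vector (axis times angle).
In Python, from cell import readout, get_image, calibration, ticket gives the robot as it stands. The module is installed in compiled form; this text tells all that it offers.
- The arm moves only by the tool move_arm, never from a script. Its argument "series" is a list of rows, each a list of 6 numbers: the shift along the world's x, y, z as a fraction of full scale, then the turn, a rotation vector about the world's x, y, z as a fraction of full scale. A call has 1 to 5 rows; each row is the pose to reach, as a shift and turn from the pose commanded when the call began; what a row does not reach only later rows make up. Full scale, the value 1, is 0.75 m for a shift and 60 degrees for a turn. A row lasts 1/10 s, in which the tool goes at most 50 mm and 8.59 degrees, less where a joint would pass 70% of its speed; a pose out of reach is approached as far as the arm can. A call with a number of a shift or a turn outside -1 to 1 is refused whole. A call with a gripper value outside its range is refused whole. "claw" is the opening, from -1 (shut) to 1 (fully open), so that 0 is half open, set as the call begins (left out, the last holds). The fingers move at their own pace and stop on an object; "squeeze" is the grip in N (left out, the last holds). Time passes only in rows, so rows that repeat a pose let the fingers close. It gives the time, the measured TCP pose, the force, the opening and the grip force at its end, in the units of the state.
- readout.observe(): the state, without advancing time (a new reading comes with each control period).
- get_image(name): name is "scene" or "top" or "wrist"; returns (picture, depth): 384x512x3 uint8, red, green, blue; 384x512 float32, m along the optical axis (not along the pixel's ray), 0 where there is no reading.
- calibration(name): a dict with "fx", "fy", "cx", "cy" (pixels), "view" (4x4, takes a point from world to camera coordinates); the wrist camera has in their place "mount" (4x4, takes a point from camera to tool coordinates, whose origin is the TCP and whose axes are the flange's). Camera axes: x right, y down, z forward; pixel columns grow to the right and rows downward; lengths in m; the calibration is good to about 2 mm. A picture is of the moment at which its call begins: read the wrist's pose just before it. calibration takes no time and is no camera call.
- ticket.sign_off(): hands the job in; it is judged then, once.
The state is a dict: "clock": time; "joints": joint angles; "dq": joint speeds; "joint_efforts": joint torques, N m; "position": TCP position; "ee_rot": TCP orientation; "force": force on the tool from outside, world axes, zero at the start; "ft_torque": the same for the moment, N m; "width": opening from 0.0 (shut) to 1.0 (fully open); "gripper_force": force on a finger pad.
Only numpy, scipy, OpenCV 4.12 (cv2) and the standard library are available. Lean on these libraries where they do the work, as an engineer would, in place of code of your own. Each camera call takes 0.05 s, during which the arm holds its last target. There are 200 camera calls.

## Working session

There is one attempt and no reset: what is moved stays moved. The work goes in short steps, Python scripts to look and compute and a tool call to move; the robot and the scene stay as the last step left them, time stands still between calls to the robot, and variables do not carry over. Pictures are saved under pics/ and viewed, at most 10 in all, crops included, and the job is handed in when it is done.

Besides the shell and the picture viewer there is one more tool, called after "Emit:" as name(argument=value, ...), one argument or row to a line, values as JSON. move_arm: Moves the arm, as the interface text tells. Shift numbers are shares of 0.75 m and turn numbers shares of 60 degrees, none past 1 either way. Its arguments: {"type":"object","properties":{"series":{"type":"array"},"claw":{"type":"number"},"squeeze":{"type":"number"}},"required":["series"]}

```bash
mkdir -p pics; cat > h.py <<'E'
import numpy as np, cv2
from scipy.spatial.transform import Rotation as R
from cell import readout, get_image, calibration, ticket
def pts(name, d, s=None):
    c=calibration(name); v,u=np.mgrid[0:d.shape[0],0:d.shape[1]]
    P=np.stack([(u-c['cx'])/c['fx']*d,(v-c['cy'])/c['fy']*d,d],-1)
    if 'view' in c:
        T=np.linalg.inv(np.array(c['view']))
    else:
        W=np.eye(4);W[:3,:3]=R.from_rotvec(s['ee_rot']).as_matrix();W[:3,3]=s['position'];T=W@np.array(c['mount'])
    return P@T[:3,:3].T+T[:3,3]
E
python3 - <<'E'
from h import *
s=readout.observe();print(s)
a,d=get_image('scene');b,e=get_image('top')
np.savez('v.npz',a=a,d=d,b=b,e=e)
cv2.imwrite('pics/s.png',a[...,::-1]);cv2.imwrite('pics/t.png',b[...,::-1])
for n in('scene','top'):
  c=calibration(n);T=np.linalg.inv(np.array(c['view']));print(n,c['fx'],c['cx'],c['cy'],T.round(3).tolist())
print(calibration('wrist'))
E
```

```text
{'clock': 0.0, 'joints': array([ 1.0424115 ,  0.43519811,  0.0249651 ,  1.57408477, -0.01159205,
        1.1340278 , -0.07508942]), 'dq': array([ 0.00011851,  0.00217022,  0.00019983,  0.00124565,  0.00079092,
       -0.0025139 , -0.00017112]), 'joint_efforts': array([ 6.04564520e-04, -6.67866755e+01,  9.85356309e-01, -3.14453602e+01,
       -6.04932639e-02,  4.28958668e-02,  2.07225748e-04]), 'position': array([ 0.25788342, -0.56874985,  0.22596512]), 'ee_rot': array([-3.06921736e+00, -6.63388941e-01,  7.43630625e-04]), 'force': array([0.01482798, 0.34371873, 0.52877244]), 'ft_torque': array([-0.03101311, -0.010651  , -0.0144055 ]), 'gripper_force': 0.0, 'width': 0.9986774468517288}
scene 481.5881437560338 263.2408916888494 194.7199274300371 [[0.958, -0.236, 0.165, 0.188], [-0.287, -0.756, 0.588, -0.887], [-0.014, -0.61, -0.792, 1.263], [0.0, 0.0, 0.0, 1.0]]
top 417.6484654062663 246.17496259407972 194.8286028578288 [[-0.244, -0.917, 0.316, 0.007], [-0.97, 0.231, -0.077, 0.069], [-0.003, -0.325, -0.946, 1.474], [0.0, 0.0, 0.0, 1.0]]
{'fx': 284.2870761179659, 'fy': 284.2870761179659, 'cx': 249.52723154762285, 'cy': 189.21610318264342, 'mount': array([[ 9.02681455e-05, -9.61675604e-01, -2.74189759e-01,
         7.38968121e-02],
       [ 9.99999989e-01,  1.19946460e-04, -9.14747495e-05,
        -5.74656785e-04],
       [ 1.20857126e-04, -2.74189748e-01,  9.61675604e-01,
        -1.57242354e-01],
       [ 0.00000000e+00,  0.00000000e+00,  0.00000000e+00,
         1.00000000e+00]])}
```

View pics/s.png

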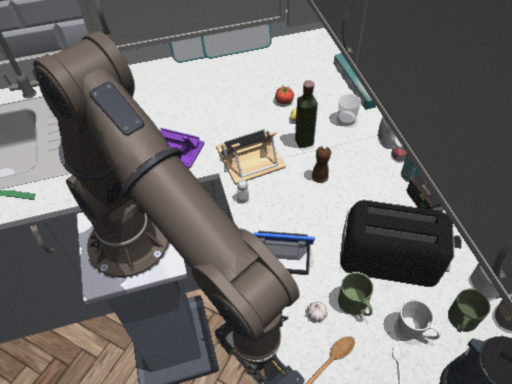

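View pics/t.png

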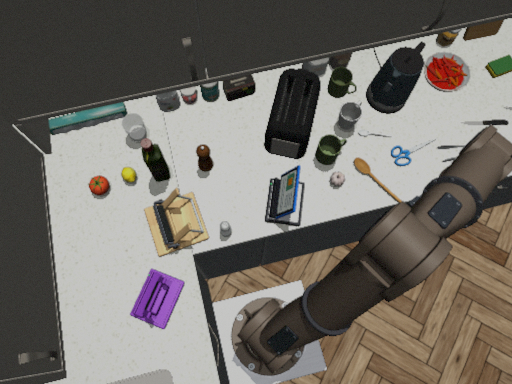

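Scene: the tablet in the black dock is at scene (285,240) / top (287,195), and the wooden stand at scene (250,155) / top (177,222). The purple dock-like thing at scene (180,147) / top (157,298) is the look-alike and holds no tablet. The black dock holding the blue-cased tablet fits the description. Next I confirm it in a crop and measure.

```bash
python3 - <<'E'
from h import *
z=np.load('v.npz');A=[]
c1=cv2.resize(z['b'][150:240,240:330],(400,400),interpolation=cv2.INTER_CUBIC);c2=cv2.resize(z['b'][180:270,130:220],(400,400),interpolation=cv2.INTER_CUBIC)
cv2.imwrite('pics/c1.png',np.hstack([c1,c2])[...,::-1])
for n,i,k in(('scene','a','d'),('top','b','e')):
  P=pts(n,z[k]);h=cv2.cvtColor(z[i],cv2.COLOR_RGB2HSV);np.set_printoptions(precision=4,suppress=True)
  m=(h[...,0]>100)&(h[...,0]<125)&(h[...,1]>150)&(h[...,2]>50)&(z[k]>0)&(P[...,2]>.02)&(P[...,2]<.2)
  q=P[m];r,c=np.where(m);print(n,'blue',m.sum(),c.min(),c.max(),r.min(),r.max(),q.min(0),q.max(0))
  t=q[q[:,2]>q[:,2].max()-.012];print(' topband',len(t),t.mean(0),t[t[:,1].argmin()],t[t[:,1].argmax()])
  # stand region wood high points
  box=(slice(180,270),slice(140,215)) if n=='top' else (slice(120,185),slice(210,290))
  S=P[box].reshape(-1,3);S=S[(S[:,2]>.02)&(S[:,2]<.3)]
  print(' stand',len(S),S.min(0),S.max(0))
  hi=S[S[:,2]>.125];print(hi[np.lexsort((hi[:,2],))][-20:])
E
```

```text
scene blue 286 255 313 233 243 [ 0.359  -0.2449  0.0527] [ 0.5155 -0.1766  0.1547]
 topband 167 [ 0.4321 -0.212   0.1477] [ 0.5061 -0.2449  0.1502] [ 0.36   -0.1812  0.1481]
 stand 911 [0.3582 0.0416 0.02  ] [0.5468 0.2933 0.1435]
[[0.4047 0.1713 0.139 ]
 [0.384  0.1685 0.1391]
 [0.3932 0.1655 0.1391]
 [0.4065 0.1654 0.1397]
 [0.4015 0.1715 0.1398]
 [0.5314 0.1777 0.1398]
 [0.3972 0.1678 0.1403]
 [0.5343 0.1762 0.1403]
 [0.5339 0.1856 0.1406]
 [0.537  0.1845 0.1407]
 [0.5293 0.1821 0.1408]
 [0.5155 0.1816 0.1408]
 [0.3908 0.1683 0.1418]
 [0.5214 0.1786 0.1419]
 [0.5352 0.1789 0.142 ]
 [0.5258 0.1817 0.1422]
 [0.5243 0.177  0.1425]
 [0.3865 0.1643 0.1425]
 [0.5225 0.182  0.1429]
 [0.3894 0.1624 0.1435]]
top blue 138 276 299 166 218 [ 0.3578 -0.2408  0.0314] [ 0.5096 -0.1293  0.1557]
 topband 86 [ 0.434  -0.2087  0.1486] [ 0.5072 -0.2408  0.1472] [ 0.3593 -0.176   0.1511]
 stand 1085 [0.3569 0.1325 0.02  ] [0.5465 0.315  0.1445]
[[0.3884 0.1639 0.1389]
 [0.5181 0.1786 0.139 ]
 [0.5312 0.1864 0.1391]
 [0.3858 0.1677 0.1393]
 [0.5126 0.1866 0.1394]
 [0.5275 0.1871 0.1395]
 [0.3849 0.1645 0.1395]
 [0.3939 0.1727 0.1397]
 [0.523  0.1845 0.1398]
 [0.4005 0.1713 0.1401]
 [0.5221 0.1811 0.1402]
 [0.3955 0.1656 0.1404]
 [0.4029 0.1674 0.1407]
 [0.3883 0.1668 0.142 ]
 [0.3858 0.1707 0.1422]
 [0.5303 0.1893 0.1435]
 [0.3887 0.1699 0.1435]
 [0.3919 0.1692 0.144 ]
 [0.5249 0.1834 0.1442]
 [0.5169 0.1815 0.1445]]
```

View pics/c1.png

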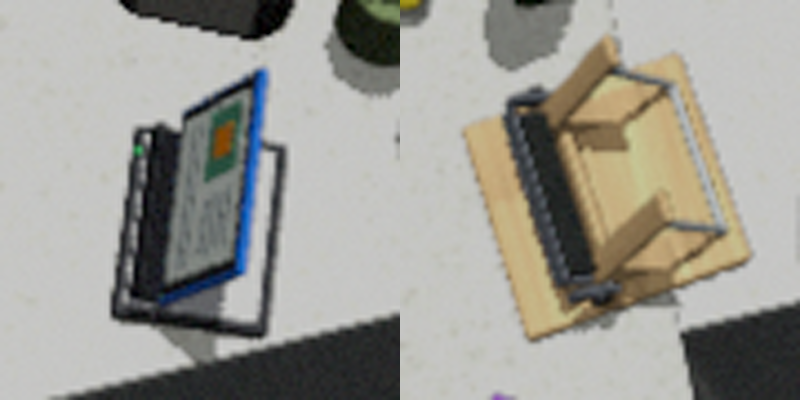

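The crop confirms it: black dock with blue-rimmed tablet at top (287,195), screen to the left (world +y), and the stand with slat tops at top (178,192) and (190,225). Next: plane fits with the known leans.

```bash
cat > fit.py <<'E'
from h import *
np.set_printoptions(precision=4,suppress=True)
z=np.load('v.npz')
def plane(q,lean,yaw0):
  best=None
  for y in np.radians(np.arange(yaw0-12,yaw0+12,.5)):
    n=np.array([np.cos(y)*np.cos(lean),np.sin(y)*np.cos(lean),-np.sin(lean)])
    # x axis of a body whose z leans back by lean toward +x
    dd=q@n
    hh=np.array([(abs(dd-c)<.003).sum() for c in np.arange(dd.min(),dd.max(),.001)]);
    k=hh.max();c=np.median(dd[abs(dd-np.arange(dd.min(),dd.max(),.001)[hh.argmax()])<.003])
    if best is None or k>best[0]: best=(k,np.degrees(y),c,n)
  q2=q[abs(q@best[3]-best[2])<.004];m=q2.mean(0);n=np.linalg.svd(q2-m)[2][2];n*=np.sign(n@best[3])
  print('yaw',best[1],'off',best[2],best[0],len(q),'free fit yaw',np.degrees(np.arctan2(n[1],n[0])),'lean',np.degrees(np.arcsin(-n[2])),m)
  return best,q2
for n,i,k in(('scene','a','d'),('top','b','e')):
  P=pts(n,z[k]);h=cv2.cvtColor(z[i],cv2.COLOR_RGB2HSV)
  if n=='top':
    poly=np.array([[185,120],[250,90],[230,262],[172,285]])/4.444+[240,150]
    m=np.zeros(P.shape[:2],np.uint8);cv2.fillPoly(m,[poly.round().astype(int)],1);q=P[(m>0)&(z[k]>0)]
    print('tablet');plane(q,np.radians(25),-113.6)
  box=(slice(180,260),slice(150,215)) if n=='top' else (slice(120,185),slice(210,290))
  S=P[box].reshape(-1,3);hs=h[box].reshape(-1,3)
  wood=(hs[:,0]<25)&(hs[:,1]>60)&(S[:,2]>.055)&(S[:,2]<.16)&(S[:,1]>.12)
  print(n,'slats');b,q=plane(S[wood],np.radians(35),-83.7)
  ax=np.array([-np.sin(np.radians(b[1])),np.cos(np.radians(b[1])),0]);t=q@ax
  c=(t.min()+t.max())/2;a_=t[t<c];b_=t[t>c];print(' y range',t.min(),a_.max(),b_.min(),t.max(),'mid',(a_.mean()+b_.mean())/2,c,'zmax',np.percentile(q[:,2],98))
  # foot
  hp=(h[...,0]<25)&(h[...,1]>60)&(P[...,2]>.004)&(P[...,2]<.03)
  f=np.zeros_like(hp);f[box]=hp[box];F=P[f];r=cv2.minAreaRect((F[:,:2]*1000).astype(np.float32));print(' foot',r,np.median(F[:,2]))
E
python3 fit.py
```

```text
scene slats
yaw -83.2 off -0.1735316884975155 62 80 free fit yaw -83.07317146790498 lean 34.1276120899 [0.4529 0.1891 0.1118]
 y range 0.3990589372062777 0.4228809811848203 0.5306127464050006 0.5516681130890352 mid 0.4721138862797852 0.47536352514765645 zmax 0.1423390284533758
 foot ((452.911376953125, 215.45462036132812), (189.43292236328125, 187.36871337890625), 4.836038112640381) 0.01359980434387087
tablet
yaw -111.6 off -0.03423327831672675 518 536 free fit yaw -112.1492547708846 lean 25.320758418243713 [ 0.4391 -0.1838  0.1008]
top slats
yaw -83.7 off -0.18410495380305875 230 277 free fit yaw -83.58926308464598 lean 35.2105419798682 [0.4522 0.2042 0.1017]
 y range 0.3959745592956864 0.4222440779212039 0.5274475938710029 0.5526864597592493 mid 0.4745245836258935 0.4743305095274679 zmax 0.14200176124213498
 foot ((495.95233154296875, 228.89700317382812), (275.8968200683594, 188.297119140625), 6.537614822387695) 0.014002504855537667
```

```bash
cat > g.py <<'E'
from h import *
np.set_printoptions(precision=4,suppress=True)
def frame(yaw,lean):
  y=np.radians(yaw);l=np.radians(lean);xh=np.array([np.cos(y),np.sin(y),0]);k=np.array([0,0,1.])
  z=np.sin(l)*xh+np.cos(l)*k;x=np.cos(l)*xh-np.sin(l)*k
  return np.stack([x,np.cross(z,x),z],1)
def tool(F,s=1): # tool y = s*x, z=-z
  y=s*F[:,0];z=-F[:,2];return np.stack([np.cross(y,z),y,z],1)
def cmd(pos,Rt,s=None):
  s=s or readout.observe();Rc=R.from_rotvec(s['ee_rot'])
  rv=(R.from_matrix(Rt)*Rc.inv()).as_rotvec();d=pos-s['position']
  print('pos',s['position'],'shift mm',d*1000,'frac',d/.75,'turn deg',np.degrees(rv),'frac',rv/np.radians(60),'norm',np.degrees(np.linalg.norm(rv)))
T=frame(-112.3,25);S=frame(-83.8,35)
top=np.array([.433,-.2125,.149])
E
python3 - <<'E'
from g import *
print(R.from_rotvec(readout.observe()['ee_rot']).as_matrix())
for s in(1,-1):
  print(s);cmd(top-.03*T[:,2]+.13*T[:,2],tool(T,s));
  print(' then to stand turn',np.degrees((R.from_matrix(tool(S,s))*R.from_matrix(tool(T,s)).inv()).as_rotvec()))
E
```

```text
[[ 0.9107  0.413  -0.0007]
 [ 0.413  -0.9107  0.0012]
 [-0.0001 -0.0014 -1.    ]]
1
pos [ 0.2579 -0.5688  0.2261] shift mm [159.0691 317.2128  13.5759] frac [0.2121 0.423  0.0181] turn deg [ 25.6118   0.4588 -45.9383] frac [ 0.4269  0.0076 -0.7656] norm 52.597515101672585
 then to stand turn [10.0041 -1.4149 28.427 ]
-1
pos [ 0.2579 -0.5688  0.2261] shift mm [159.0691 317.2128  13.5759] frac [0.2121 0.423  0.0181] turn deg [  0.5885 -31.6571 130.7072] frac [ 0.0098 -0.5276  2.1785] norm 134.4875402510715
 then to stand turn [10.0041 -1.4149 28.427 ]
```

Emit:
move_arm(
  series=[
    [0.02,0.05,0.08,0.08,0,-0.13],
    [0.06,0.1,0.1,0.15,0,-0.26],
    [0.1,0.16,0.1,0.22,0,-0.38],
    [0.13,0.22,0.1,0.27,0,-0.48],
    [0.16,0.28,0.1,0.32,0.005,-0.58],
  ],
  claw=0.3,
  squeeze=10,
)

```text
clock: 0.6
position: [0.3693, -0.3769, 0.3015]
ee_rot: [-2.801, 0.27, -0.092]
force: [0.8, -0.2, -0.0]
width: 0.661
gripper_force: 0.0
```

```bash
python3 - <<'E'
from g import *
print(readout.observe()['force'])
cmd(top+.1*T[:,2],tool(T))
E
```

```text
[ 0.8371 -0.1994 -0.0145]
pos [ 0.3693 -0.3769  0.3015] shift mm [ 47.7052 125.3117 -61.8546] frac [ 0.0636  0.1671 -0.0825] turn deg [  6.3436   0.0195 -10.853 ] frac [ 0.1057  0.0003 -0.1809] norm 12.570960793287037
```

Emit:
move_arm(
  series=[
    [0.03,0.08,0,0.05,0,-0.09],
    [0.06,0.15,0,0.1,0,-0.18],
    [0.06,0.16,-0.06,0.1,0,-0.18],
    [0.06,0.16,-0.075,0.1,0,-0.18],
    [0.06,0.16,-0.075,0.1,0,-0.18],
  ],
)

```text
clock: 1.1
position: [0.4123, -0.2563, 0.2433]
ee_rot: [-2.668, 0.515, -0.112]
force: [0.2, -1.3, -0.0]
width: 0.646
gripper_force: 0.0
```

```bash
python3 - <<'E'
from g import *
s=readout.observe();print(s['force'])
cmd(top+.1*T[:,2],tool(T))
a,d=get_image('wrist');cv2.imwrite('pics/w1.png',a[...,::-1]);np.savez('w1.npz',a=a,d=d,p=s['position'],r=s['ee_rot'])
P=pts('wrist',d,s);h=cv2.cvtColor(a,cv2.COLOR_RGB2HSV)
m=(h[...,0]>100)&(h[...,0]<125)&(h[...,1]>150)&(h[...,2]>50)&(d>0)
q=P[m]; L=(q-top)@T  # tablet frame about top
v,u=np.where(m);print(m.sum(),u.min(),u.max(),v.min(),v.max(),L.min(0),L.max(0))
t=L[L[:,2]>-.01];print(len(t),np.percentile(t,[1,50,99],axis=0))
print('slope x/y',np.polyfit(t[:,1],t[:,0],1),'z/y',np.polyfit(t[:,1],t[:,2],1))
E
```

```text
[ 0.188  -1.3069 -0.0406]
pos [ 0.4123 -0.2563  0.2433] shift mm [ 4.6388  4.7304 -3.7053] frac [ 0.0062  0.0063 -0.0049] turn deg [ 0.3218 -0.1611 -0.4382] frac [ 0.0054 -0.0027 -0.0073] norm 0.5670355874604553
1373 239 249 94 252 [-0.01   -0.0741 -0.1562] [ 0.0037  0.0827 -0.0001]
1368 [[-0.0047 -0.0718 -0.005 ]
 [-0.0008  0.0144 -0.0026]
 [ 0.0036  0.0809 -0.0008]]
slope x/y [ 0.0011 -0.0008] z/y [ 0.0011 -0.0027]
```

View pics/w1.png

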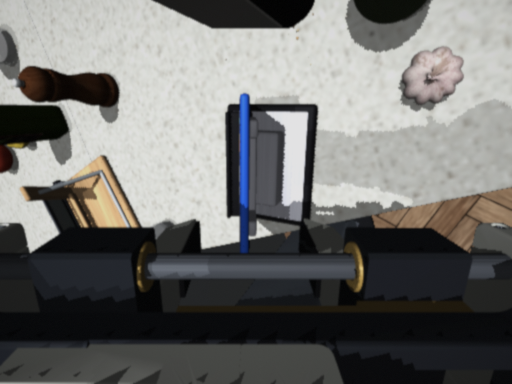

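The blue upper edge runs vertically at column 244, rows 94–252, parallel to the tool and within about 3 mm of the estimate. I go down along the tablet's z.

```bash
cat >> g.py <<'E'
top=top+T@np.array([-.0008,-.0025,-.0025])
E
python3 - <<'E'
from g import *
cmd(top+.02*T[:,2],tool(T));cmd(top-.03*T[:,2],tool(T))
E
```

```text
pos [ 0.4129 -0.2579  0.2448] shift mm [ 15.2553  40.1695 -79.5697] frac [ 0.0203  0.0536 -0.1061] turn deg [ 0.4252 -0.056  -0.3501] frac [ 0.0071 -0.0009 -0.0058] norm 0.5536298303754071
pos [ 0.4129 -0.2579  0.2448] shift mm [  23.2736   59.7201 -124.8851] frac [ 0.031   0.0796 -0.1665] turn deg [ 0.4252 -0.056  -0.3501] frac [ 0.0071 -0.0009 -0.0058] norm 0.5536298303754071
```

Emit:
move_arm(
  series=[
    [0.01,0.026,-0.053,0.007,0,-0.006],
    [0.0203,0.0536,-0.106,0.007,0,-0.006],
    [0.025,0.065,-0.134,0.007,0,-0.006],
    [0.031,0.0796,-0.1665,0.007,0,-0.006],
    [0.031,0.0796,-0.1665,0.007,0,-0.006],
  ],
)

```text
clock: 1.65
position: [0.4362, -0.1975, 0.1191]
ee_rot: [-2.659, 0.524, -0.113]
force: [-0.9, 0.3, 0.1]
width: 0.65
gripper_force: 0.0
```

```bash
python3 - <<'E'
from g import *
s=readout.observe();print(s['force'])
a,d=get_image('wrist');s=readout.observe()
P=pts('wrist',d,s);h=cv2.cvtColor(a,cv2.COLOR_RGB2HSV)
m=(h[...,0]>100)&(h[...,0]<125)&(h[...,1]>150)&(h[...,2]>50)&(d>0)
L=(P[m]-top)@T;print(m.sum(),np.percentile(L,[1,50,99],axis=0))
cmd(top-.03*T[:,2],tool(T))
E
```

```text
[-0.8816  0.3359  0.1353]
3568 [[-0.0036 -0.0234 -0.0009]
 [ 0.0005  0.0464  0.0017]
 [ 0.0047  0.0852  0.0035]]
pos [ 0.4366 -0.1989  0.1205] shift mm [-0.4544  0.7476 -0.6269] frac [-0.0006  0.001  -0.0008] turn deg [ 0.0209 -0.015   0.0345] frac [ 0.0003 -0.0002  0.0006] norm 0.04298779197390647
```

Emit:
move_arm(
  series=[
    [0,0,0,0,0,0],
    [0,0,0,0,0,0],
    [0,0,0,0,0,0],
    [0,0,0,0,0,0],
    [0,0,0,0,0,0],
  ],
  claw=-1,
  squeeze=10,
)

```text
clock: 2.2
position: [0.4367, -0.1989, 0.1207]
ee_rot: [-2.661, 0.525, -0.118]
force: [-0.1, -0.1, -0.0]
width: 0.26
gripper_force: 0.0
```

Emit:
move_arm(
  series=[
    [0,0,0,0,0,0],
    [0,0,0,0,0,0],
  ],
)

```text
clock: 2.4
position: [0.4366, -0.1985, 0.1204]
ee_rot: [-2.661, 0.525, -0.118]
force: [1.2, 1.1, 2.0]
width: 0.101
gripper_force: 10.0
```

Emit:
move_arm(
  series=[
    [-0.002,-0.0052,0.0121,0,0,0],
    [-0.0053,-0.013,0.0302,0,0,0],
    [-0.0107,-0.0261,0.0604,0,0,0],
    [-0.016,-0.0391,0.0906,0,0,0],
    [-0.0213,-0.0521,0.1208,0,0,0],
  ],
)

```text
clock: 2.9
position: [0.4199, -0.238, 0.212]
ee_rot: [-2.661, 0.525, -0.116]
force: [-0.9, -0.6, -3.2]
width: 0.096
gripper_force: 10.0
```

Emit:
move_arm(
  series=[
    [-0.0053,-0.013,0.0302,0,0,0],
    [-0.0107,-0.0261,0.07,0,0,0],
    [-0.0107,-0.0261,0.12,0,0,0],
    [-0.0107,-0.0261,0.16,0,0,0],
    [-0.0107,-0.0261,0.18,0,0,0],
  ],
)

```text
clock: 3.4
position: [0.4125, -0.2581, 0.349]
ee_rot: [-2.663, 0.525, -0.121]
force: [-0.0, 0.6, -3.3]
width: 0.097
gripper_force: 10.0
```

Emit:
move_arm(
  series=[
    [0,0,0,0,0,0],
    [0,0,0,0,0,0],
    [0,0,0,0,0,0],
  ],
)

```text
clock: 3.7
position: [0.4119, -0.2569, 0.3447]
ee_rot: [-2.66, 0.526, -0.114]
force: [0.2, -0.6, -4.2]
width: 0.096
gripper_force: 10.0
```

```bash
python3 - <<'E'
from g import *
s=readout.observe();print(s['force'],s['ft_torque'])
# stand: plane top view off -.1841 (n yaw -83.7), mid ax .4744 , foot etc
n=frame(-83.7,35)[:,0];ax=frame(-83.7,35)[:,1]
# rest_top: z ~ .142-ish; solve for point with z=.142
p=np.linalg.solve(np.stack([n,ax,[0,0,1]]),[-.1841,.4744,.142]);print('rest_top',p)
a,d=get_image('wrist');s=readout.observe();cv2.imwrite('pics/w2.png',a[...,::-1])
P=pts('wrist',d,s);h=cv2.cvtColor(a,cv2.COLOR_RGB2HSV)
m=(h[...,0]>100)&(h[...,0]<125)&(h[...,1]>150)&(h[...,2]>50)&(d>0)
Rc=R.from_rotvec(s['ee_rot']).as_matrix();L=(P[m]-s['position'])@Rc
v,u=np.where(m);print(m.sum(),v.min(),v.max(),np.percentile(L,[1,50,99],axis=0),np.polyfit(L[:,0],L[:,1],1),np.polyfit(L[:,0],L[:,2],1))
cmd(p+.25*S[:,2]-.025*S[:,0],tool(S),s)
E
```

```text
[ 0.1638 -0.6474 -4.1913] [-0.7056  0.4024  0.0008]
rest_top [0.4578 0.1766 0.142 ]
3420 80 305 [[-0.0254 -0.004  -0.031 ]
 [ 0.045   0.0002 -0.0292]
 [ 0.0841  0.0042 -0.027 ]] [ 0.0015 -0.    ] [ 0.0009 -0.0292]
pos [ 0.412  -0.2569  0.3447] shift mm [ 59.0509 311.2981  16.423 ] frac [0.0787 0.4151 0.0219] turn deg [10.0156 -1.5003 28.4505] frac [ 0.1669 -0.025   0.4742] norm 30.199205910625246
```

Now carry to above the stand.

Emit:
move_arm(
  series=[
    [0.01,0.05,0,0.03,-0.005,0.09],
    [0.03,0.11,0,0.06,-0.01,0.18],
    [0.05,0.17,0,0.09,-0.015,0.27],
    [0.06,0.23,0,0.12,-0.02,0.36],
    [0.07,0.29,0,0.15,-0.025,0.42],
  ],
)

```text
clock: 4.25
position: [0.4651, -0.0379, 0.345]
ee_rot: [-2.546, -0.069, 0.023]
force: [0.7, -0.3, -3.0]
width: 0.1
gripper_force: 10.0
```

Emit:
move_arm(
  series=[
    [0.005,0.04,0,0.015,0,0.05],
    [0.01,0.08,0,0.015,0,0.05],
    [0.01,0.12,0,0.015,0,0.05],
    [0.01,0.12,0,0.015,0,0.05],
    [0.01,0.12,0,0.015,0,0.05],
  ],
)

```text
clock: 4.75
position: [0.472, 0.0506, 0.3452]
ee_rot: [-2.53, -0.133, 0.041]
force: [0.4, -0.8, -3.3]
width: 0.098
gripper_force: 10.0
```

```bash
cat >> g.py <<'E'
p=np.array([.4578,.1766,.142])
E
python3 - <<'E'
from g import *
s=readout.observe();print(s['force'],s['joints'])
a,d=get_image('wrist');s=readout.observe();cv2.imwrite('pics/w3.png',a[...,::-1]);np.savez('w3.npz',a=a,d=d,p=s['position'],r=s['ee_rot'])
cmd(p+.13*S[:,2]-.025*S[:,0],tool(S),s)
a,d=get_image('top');cv2.imwrite('pics/t3.png',a[...,::-1])
E
```

```text
[ 0.416  -0.8419 -3.2697] [ 0.4124  0.2385 -0.2495  1.7329 -0.5357  1.3866 -1.1442]
pos [0.4723 0.0496 0.3453] shift mm [ -8.6865  73.1901 -82.4352] frac [-0.0116  0.0976 -0.1099] turn deg [0.1279 0.033  0.3011] frac [0.0021 0.0005 0.005 ] norm 0.3287949654663762
```

View pics/w3.png

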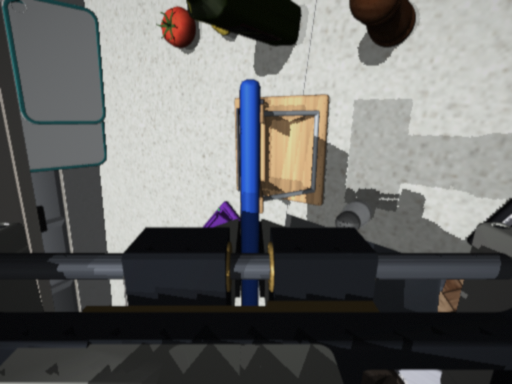

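Emit:
move_arm(
  series=[
    [0,0.06,0,0,0,0.005],
    [-0.01,0.098,-0.03,0.002,0,0.005],
    [-0.0116,0.098,-0.08,0.002,0,0.005],
    [-0.0116,0.098,-0.11,0.002,0,0.005],
    [-0.0116,0.098,-0.11,0.002,0,0.005],
  ],
)

```text
clock: 5.35
position: [0.4624, 0.1225, 0.2607]
ee_rot: [-2.527, -0.134, 0.048]
force: [-0.4, -0.2, -2.4]
width: 0.092
gripper_force: 10.0
```

```bash
python3 - <<'E'
from g import *
s=readout.observe();print(s['force'])
a,d=get_image('scene');P=pts('scene',d);s=readout.observe()
np.savez('s4.npz',a=a,d=d)
b,e=get_image('top')
cv2.imwrite('pics/c4.png',np.hstack([cv2.resize(a[80:200,190:310],(400,400)),cv2.resize(b[150:270,110:230],(400,400))])[...,::-1])
cmd(p+.0325*S[:,2]-.012*S[:,0],tool(S),s)
# slat plane again from the scene view (backs) and top view
print((s['position']-p)@S)
E
```

```text
[-0.393  -0.2044 -2.4201]
pos [0.4635 0.1228 0.2626] shift mm [ -4.7532  45.0459 -87.1353] frac [-0.0063  0.0601 -0.1162] turn deg [-0.0383 -0.0815  0.0854] frac [-0.0006 -0.0014  0.0014] norm 0.12410685916723954
[-0.0249 -0.0001  0.1299]
```

View pics/c4.png

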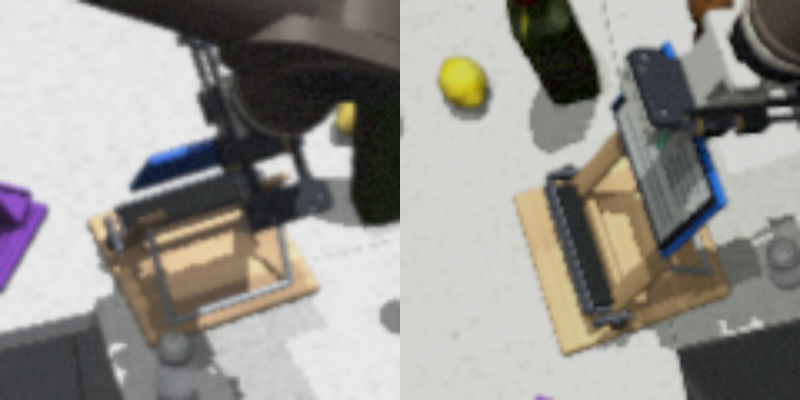

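The tablet is above the slats, parallel and clear of the bottle. I move to 12 mm in front, lower edge still above the ledge range.

Emit:
move_arm(
  series=[
    [-0.002,0.02,-0.02,0,0,0],
    [-0.003,0.035,-0.045,0,0,0],
    [-0.004,0.045,-0.07,0,0,0],
    [-0.006,0.054,-0.095,0,0,0],
    [-0.0063,0.0601,-0.116,0,0,0],
  ],
)

```text
clock: 5.95
position: [0.4606, 0.1689, 0.1773]
ee_rot: [-2.527, -0.138, 0.037]
force: [-0.8, -0.6, -2.4]
width: 0.097
gripper_force: 10.0
```

Emit:
move_arm(
  series=[
    [0,0,0,0,0,0],
    [0,0,0,0,0,0],
    [0,0,0,0,0,0],
  ],
)

```text
clock: 6.25
position: [0.4605, 0.1684, 0.1779]
ee_rot: [-2.527, -0.137, 0.038]
force: [-0.3, 0.2, -3.1]
width: 0.099
gripper_force: 10.0
```

```bash
python3 - <<'E'
from g import *
s=readout.observe();print(s['force'],s['ft_torque'])
print((s['position']-p)@S)
cmd(p+(.0325-.03)*S[:,2]-.012*S[:,0],tool(S),s)
z=np.load('v.npz');P=pts('top',z['e'])[185:265,140:215].reshape(-1,3)
L=(P-p)@S+[0,0,.158];m=(L[:,0]>-.03)&(L[:,0]<-.012)&(abs(L[:,1])<.06)&(L[:,2]>.025)&(L[:,2]<.1);print('bar z',m.sum(),np.percentile(L[m,2],[10,50,90]))
m=(abs(L[:,1])>.05)&(abs(L[:,1])<.08)&(L[:,2]>.1)&(abs(L[:,0])<.02);print('slat x',np.percentile(L[m,0],[10,50,90]),'zmax',L[m,2].max())
E
```

```text
[-0.2667  0.208  -3.1493] [-1.0882 -0.0861 -0.0064]
[-0.0137  0.0018  0.0342]
pos [0.4605 0.1684 0.1779] shift mm [ -3.6033  16.5311 -26.9562] frac [-0.0048  0.022  -0.0359] turn deg [-0.0221  0.2366  0.048 ] frac [-0.0004  0.0039  0.0008] norm 0.24242063762196026
bar z 137 [0.0407 0.0446 0.048 ]
slat x [-0.0022  0.0003  0.0045] zmax 0.16092970511000343
```

Depth hints at a bar top near 45 mm; I lower by feel, slowly.

Emit:
move_arm(
  series=[
    [-0.001,0.0052,-0.0083,0,0,0],
    [-0.002,0.0104,-0.0166,0,0,0],
    [-0.003,0.0156,-0.0249,0,0,0],
    [-0.004,0.0208,-0.0332,0,0,0],
    [-0.005,0.0258,-0.0414,0,0,0],
  ],
)

```text
clock: 6.75
position: [0.4551, 0.1887, 0.1448]
ee_rot: [-2.527, -0.138, 0.042]
force: [-0.0, -0.1, -4.1]
width: 0.098
gripper_force: 10.0
```

Emit:
move_arm(
  series=[
    [0,0,0,0,0,0],
    [0,0,0,0,0,0],
    [0,0,0,0,0,0],
  ],
)

```text
clock: 7.05
position: [0.4557, 0.1881, 0.1456]
ee_rot: [-2.527, -0.138, 0.041]
force: [-0.0, -0.4, -3.0]
width: 0.096
gripper_force: 10.0
```

```bash
cat > st.py <<'E'
from g import *
s=readout.observe();print(s['clock'],s['force'],'in S',s['force']@S,s['ft_torque'],s['gripper_force'])
x=(s['position']-p)@S+[0,0,.158-.0955];print('tablet in rest',x)
cmd(p+(x[2]-.0625-.003)*S[:,2]-.012*S[:,0],tool(S),s)
E
python3 st.py
```

```text
7.05 [-0.0048 -0.3899 -3.0041] in S [ 2.0402 -0.0469 -2.2388] [-1.145  -0.1046  0.0709] 9.998760670423508
tablet in rest [-0.0116 -0.0009  0.0587]
pos [0.4557 0.1881 0.1456] shift mm [ 0.6544  2.1484 -2.2163] frac [ 0.0009  0.0029 -0.003 ] turn deg [-0.019   0.1166 -0.0041] frac [-0.0003  0.0019 -0.0001] norm 0.11824678959492892
```

Emit:
move_arm(
  series=[
    [-0.0001,0.0015,-0.0022,0,0,0],
    [-0.0002,0.003,-0.0044,0,0,0],
    [-0.0004,0.0046,-0.0066,0,0,0],
    [-0.0005,0.0061,-0.0087,0,0,0],
    [-0.0006,0.0068,-0.0098,0,0,0],
  ],
)

```text
clock: 7.55
position: [0.4548, 0.1935, 0.1379]
ee_rot: [-2.527, -0.138, 0.041]
force: [0.7, 0.4, -3.6]
width: 0.101
gripper_force: 10.0
```

Emit:
move_arm(
  series=[
    [0,0,0,0,0,0],
    [0,0.0008,-0.0011,0,0,0],
    [0,0.0008,-0.0011,0,0,0],
  ],
)

```text
clock: 7.85
position: [0.455, 0.1939, 0.1372]
ee_rot: [-2.527, -0.138, 0.041]
force: [-0.4, 0.7, -3.1]
width: 0.1
gripper_force: 10.0
```

```bash
python3 st.py
```

```text
7.85 [-0.3742  0.6898 -3.1073] in S [ 1.1874 -0.2975 -2.9619] [-1.1447 -0.1136  0.0917] 9.99873161315918
tablet in rest [-0.0116 -0.0009  0.0485]
pos [0.455  0.1939 0.1372] shift mm [ 0.7244  2.1182 -2.2426] frac [ 0.001   0.0028 -0.003 ] turn deg [-0.0192  0.1003 -0.0212] frac [-0.0003  0.0017 -0.0004] norm 0.1043178795288609
```

Emit:
move_arm(
  series=[
    [0,0.0008,-0.0011,0,0,0],
    [-0.0001,0.0015,-0.0022,0,0,0],
    [-0.0001,0.0015,-0.0022,0,0,0],
    [-0.0001,0.0015,-0.0022,0,0,0],
  ],
)

```text
clock: 8.25
position: [0.4549, 0.195, 0.1356]
ee_rot: [-2.527, -0.138, 0.041]
force: [0.6, 0.1, -2.9]
width: 0.102
gripper_force: 10.0
```

Emit:
move_arm(
  series=[
    [0,0.0008,-0.0011,0,0,0],
    [0,0.0008,-0.0011,0,0,0],
    [-0.0001,0.0015,-0.0022,0,0,0],
    [-0.0001,0.0015,-0.0022,0,0,0],
  ],
)

```text
clock: 8.65
position: [0.4548, 0.1962, 0.1339]
ee_rot: [-2.527, -0.138, 0.041]
force: [-0.9, -0.1, -2.9]
width: 0.099
gripper_force: 10.0
```

```bash
python3 st.py
```

```text
8.65 [-0.9238 -0.0997 -2.8785] in S [ 1.6505 -0.9292 -2.3583] [-1.1226 -0.0652  0.0083] 9.998673498630524
tablet in rest [-0.0116 -0.0009  0.0445]
pos [0.4548 0.1962 0.1339] shift mm [ 0.6823  2.1435 -2.2218] frac [ 0.0009  0.0029 -0.003 ] turn deg [-0.0223  0.0942 -0.0237] frac [-0.0004  0.0016 -0.0004] norm 0.09968986374442229
```

Emit:
move_arm(
  series=[
    [0,0.0008,-0.0011,0,0,0],
    [-0.0001,0.0015,-0.0022,0,0,0],
    [-0.0001,0.0015,-0.0022,0,0,0],
    [-0.0001,0.0015,-0.0022,0,0,0],
  ],
)

```text
clock: 9.05
position: [0.4548, 0.1973, 0.1323]
ee_rot: [-2.527, -0.138, 0.041]
force: [0.1, 0.2, -3.1]
width: 0.099
gripper_force: 10.0
```

```bash
python3 st.py
```

```text
9.05 [ 0.1403  0.2324 -3.0905] in S [ 1.5957  0.1646 -2.6554] [-1.1491 -0.1056 -0.022 ] 9.998810738325119
tablet in rest [-0.0115 -0.0007  0.0426]
pos [0.4548 0.1973 0.1323] shift mm [ 0.472   2.1561 -2.1972] frac [ 0.0006  0.0029 -0.0029] turn deg [-0.0218  0.1057 -0.0112] frac [-0.0004  0.0018 -0.0002] norm 0.10844970698687563
```

Emit:
move_arm(
  series=[
    [0,0.0008,-0.0011,0,0,0],
    [-0.0001,0.0015,-0.0022,0,0,0],
    [-0.0001,0.0015,-0.0022,0,0,0],
    [-0.0001,0.0015,-0.0022,0,0,0],
  ],
)

```text
clock: 9.45
position: [0.4548, 0.1984, 0.1307]
ee_rot: [-2.527, -0.138, 0.041]
force: [0.7, -1.1, -0.3]
width: 0.1
gripper_force: 10.0
```

Emit:
move_arm(
  series=[
    [0,0.0008,-0.0011,0,0,0],
    [0,0.0008,-0.0011,0,0,0],
    [0,0.0008,-0.0011,0,0,0],
  ],
)

```text
clock: 9.75
position: [0.4549, 0.1989, 0.1299]
ee_rot: [-2.527, -0.138, 0.041]
force: [1.1, -1.8, -0.5]
width: 0.101
gripper_force: 10.0
```

```bash
python3 st.py
```

```text
9.75 [ 1.1218 -1.7769 -0.4572] in S [1.8085 0.9234 0.7082] [-1.0392 -0.1458 -0.0838] 10.000006556510925
tablet in rest [-0.0115 -0.0005  0.0397]
pos [0.4549 0.1989 0.1299] shift mm [ 0.2271  2.1539 -2.1801] frac [ 0.0003  0.0029 -0.0029] turn deg [-0.0198  0.1201 -0.0028] frac [-0.0003  0.002  -0.    ] norm 0.12178757589338837
```

Contact: the z force rose by about 3 N and the weight is carried with the bar top at about 42 mm. I unload a little and shift 5 mm back towards the slats.

Emit:
move_arm(
  series=[
    [0.0001,-0.0011,0.0016,0,0,0],
    [0.0003,-0.0032,0.0001,0,0,0],
    [0.0005,-0.0049,-0.0011,0,0,0],
    [0.0007,-0.0065,-0.0022,0,0,0],
    [0.0007,-0.0065,-0.0022,0,0,0],
  ],
)

```text
clock: 10.25
position: [0.4549, 0.194, 0.128]
ee_rot: [-2.527, -0.138, 0.042]
force: [-0.2, -1.2, -1.0]
width: 0.099
gripper_force: 10.0
```

```bash
python3 st.py; python3 - <<'E'
from g import *
a,d=get_image('top');P=pts('top',d);h=cv2.cvtColor(a,cv2.COLOR_RGB2HSV)
L=(P-p)@S+[0,0,.158]
m=(L[...,2]>.055)&(L[...,2]<.15)&(abs(L[...,0])<.04)&(abs(L[...,1])<.08)&(d>0);q=L[m]
print(m.sum(),np.percentile(q[:,0],[10,25,50,75,90]))
k=abs(q[:,0]-np.median(q[:,0]))<.006;A=np.c_[q[k][:,1:],np.ones(k.sum())];c=np.linalg.lstsq(A,q[k][:,0],rcond=None)[0];print('x=',c,'at z=.04',c@[0,.042,1])
cv2.imwrite('pics/t5.png',cv2.resize(a[150:270,110:230],(600,600))[...,::-1])
E
```

```text
10.25 [-0.2453 -1.1662 -1.0141] in S [ 1.5097 -0.3698 -0.1809] [-0.9974  0.0418  0.156 ] 10.001302510499954
tablet in rest [-0.0064 -0.001   0.0409]
pos [0.4549 0.194  0.128 ] shift mm [0.333  6.3759 0.7509] frac [0.0004 0.0085 0.001 ] turn deg [-0.0242  0.0654 -0.0317] frac [-0.0004  0.0011 -0.0005] norm 0.07663884828038543
381 [-0.0122 -0.0112 -0.0102 -0.0092 -0.0082]
x= [-0.0066 -0.0068 -0.0098] at z=.04 -0.01003859898493221
```

View pics/t5.png

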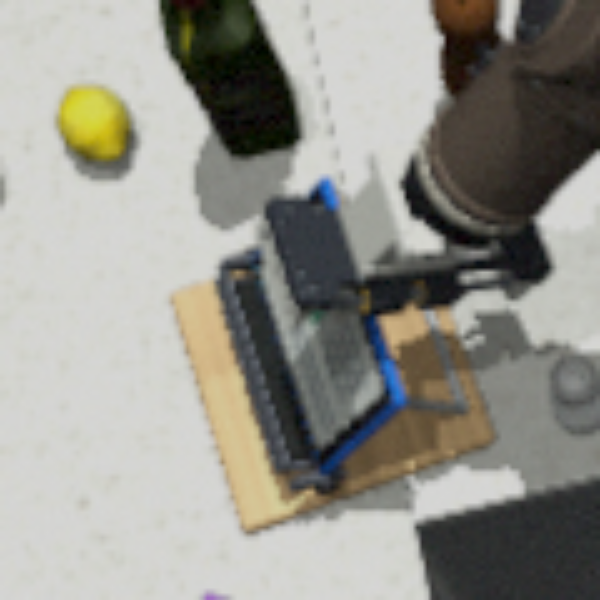

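The tablet stands on the bar between the slat tops, with its front face 10 mm off the slat plane (a gap behind of about 1 mm). I set it the last bit down and open.

Emit:
move_arm(
  series=[
    [0,0.0006,-0.0009,0,0,0],
    [0,0.0006,-0.0009,0,0,0],
    [0,0.0006,-0.0009,0,0,0],
  ],
)

```text
clock: 10.6
position: [0.455, 0.1945, 0.1274]
ee_rot: [-2.527, -0.138, 0.042]
force: [-0.9, -1.3, -0.2]
width: 0.095
gripper_force: 10.0
```

Emit:
move_arm(
  series=[
    [0,0,0,0,0,0],
    [0,0,0,0,0,0],
    [0,0,0,0,0,0],
    [0,0,0,0,0,0],
  ],
  claw=-0.4,
)

```text
clock: 11.0
position: [0.4553, 0.1947, 0.1276]
ee_rot: [-2.527, -0.138, 0.041]
force: [0.8, 0.2, -0.3]
width: 0.298
gripper_force: 0.0
```

```bash
python3 st.py; python3 - <<'E'
from g import *
a,d=get_image('top');P=pts('top',d)
L=(P-p)@S+[0,0,.158]
m=(L[...,2]>.055)&(L[...,2]<.15)&(abs(L[...,0])<.04)&(abs(L[...,1])<.08)&(d>0);q=L[m]
k=abs(q[:,0]-np.median(q[:,0]))<.006;A=np.c_[q[k][:,1:],np.ones(k.sum())];c=np.linalg.lstsq(A,q[k][:,0],rcond=None)[0];print('x=',c,'at z=.04',c@[0,.042,1])
E
```

```text
11.0 [ 0.822   0.2439 -0.3261] in S [ 0.0611  0.8435 -0.3552] [-0.6768 -0.0706 -0.0126] 0.0
tablet in rest [-0.0067 -0.0005  0.0402]
pos [0.4553 0.1947 0.1276] shift mm [-0.1147  6.1116  0.6007] frac [-0.0002  0.0081  0.0008] turn deg [-0.0274  0.1091 -0.0168] frac [-0.0005  0.0018 -0.0003] norm 0.11374155360446789
x= [-0.0103 -0.0029 -0.0099] at z=.04 -0.010013205969517651
```

Emit:
move_arm(
  series=[
    [0.0008,-0.0076,0.0109,0,0,0],
    [0.0025,-0.0228,0.0327,0,0,0],
    [0.005,-0.0456,0.0655,0,0,0],
    [0.0075,-0.0684,0.0982,0,0,0],
    [0.0091,-0.0836,0.14,0,0,0],
  ],
)

```text
clock: 11.55
position: [0.4617, 0.1301, 0.2334]
ee_rot: [-2.528, -0.136, 0.042]
force: [1.1, -0.9, -0.0]
width: 0.299
gripper_force: 0.0
```

Emit:
move_arm(
  series=[
    [0,-0.05,0.04,0,0,0],
    [0,-0.1,0.06,0,0,0],
    [0,-0.16,0.06,0,0,0],
    [0,-0.2,0.06,0,0,0],
    [0,-0.2,0.06,0,0,0],
  ],
)

```text
clock: 12.05
position: [0.4624, -0.0236, 0.2775]
ee_rot: [-2.531, -0.128, 0.038]
force: [0.7, 0.6, -0.6]
width: 0.301
gripper_force: 0.0
```

```bash
python3 - <<'E'
from g import *
s=readout.observe();print(s['force'],s['clock'])
a,d=get_image('top');P=pts('top',d)
L=(P-p)@S+[0,0,.158]
m=(L[...,2]>.055)&(L[...,2]<.155)&(abs(L[...,0])<.04)&(abs(L[...,1])<.08)&(d>0);q=L[m]
k=abs(q[:,0]-np.median(q[:,0]))<.006;A=np.c_[q[k][:,1:],np.ones(k.sum())];c=np.linalg.lstsq(A,q[k][:,0],rcond=None)[0];print('x=',c,'at z=.04',c@[0,.042,1])
h=cv2.cvtColor(a,cv2.COLOR_RGB2HSV);b=(h[...,0]>100)&(h[...,0]<125)&(h[...,1]>150)&(h[...,2]>50)&(abs(L[...,0])<.05)&(d>0)
q=L[b];print('blue',np.percentile(q,[1,50,99],axis=0))
cv2.imwrite('pics/t6.png',cv2.resize(a[150:270,110:230],(600,600))[...,::-1])
E
```

```text
[ 0.7067  0.5935 -0.5573] 12.05
x= [-0.0082 -0.0017 -0.01  ] at z=.04 -0.010087496347556173
blue [[-0.012  -0.0846  0.0458]
 [-0.0087 -0.0305  0.1627]
 [-0.0026  0.0803  0.1701]]
```

View pics/t6.png

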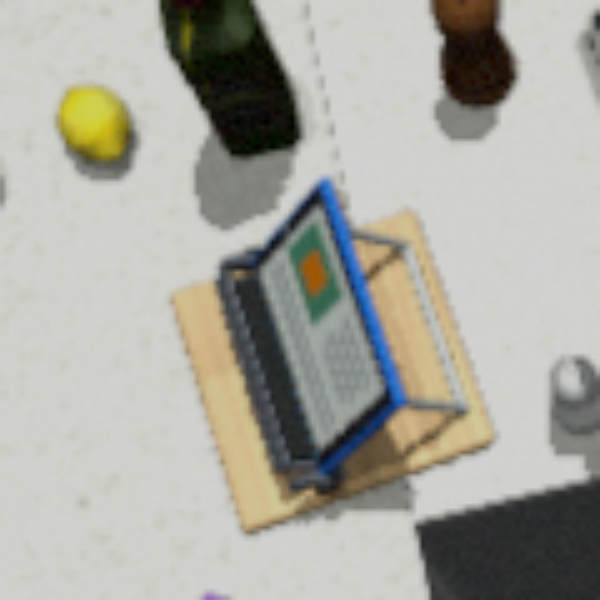

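The tablet stands on the ledge, parallel to the slats and centred within about 2 mm (blue edge from (325,180) to (405,400)). The gripper is clear and the bystanders in view have not moved.

```bash
python3 -c "
from cell import ticket
print(ticket.sign_off())"
```

```text
the job is handed in; nothing more can be done
None
```

The tablet is released and standing on the recipe stand's ledge, screen out, lying against the slats and centred to about 2 mm by camera; I handed the job in at about 12 s, and no verdict came back.

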